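Free the tube carousel: pry the cover, hold the index plunger back

TASK

Free the tube carousel so that it can be turned: push the spatula's blade into the notch at the front of the index housing, lever the hinged cover up with it, and swing the cover back past upright so that it stays open. Lay the spatula back in its rest, then grip the knob of the sprung index plunger inside the housing, pull it straight up to the end of its travel and keep holding it there: the program finishes while the gripper still holds the plunger fully back. Leave the timer and the two vials where they are.

Things in the scene. Friction and masses are not known exactly. Their poses are not given: they have to be found in the camera images.
- carousel: fixed bench unit. White index housing, a box 120 (x) x 130 (y) x 110 mm high, 4 mm walls, under a hinged grey cover; a grey carousel disc, 170 mm across, top 44 mm high (tubes on it to 62 mm), sticks out of slots in its left part to y = +158 mm; base plate 200 x 262 mm from y = -86 to +176. Origin: on the worktop under the housing's middle; -x = front with the pry notch, z up. Yaw within 0.3 rad
- pry_notch (a point): middle of the pry notch in the outer face of the housing's front wall: a slot 50 mm wide (y), 12 mm high (98 to 110 mm above the worktop), through the 4 mm wall, closed above by the cover; 60 mm in front of the unit's origin. The blade goes in along the unit's +x; the plunger's knob begins 41 mm behind the outer face
- cover_hinge (a point): middle of the cover's hinge line (parallel to the unit's y), over the rear wall: 60 mm behind the unit's origin, 112 mm up
- cover (a joint): angle of the cover, rad: 0 shut (level, flush with the front face), 1.57 upright, 2.1 leaning back at its stop. A grey plate with a white panel, 120 mm long from hinge to front edge, 130 mm wide, 4 mm thick (underside 2 mm below the hinge line), 80 g, on a stiff hinge: it stays at any angle where it is left and needs about 1 N at the front edge to lift
- cover_edge (a point): middle of the cover's front edge, half-way through its thickness; moves with the cover
- plunger (a joint): how far the index plunger is pulled up, in m: 0 = pin seated in the disc's hole, 0.015 = fully back at its stop. The spring pulls it down with 6 N when seated, rising to 12 N when fully back; it goes home if let go. Pin clear of the hole from 0.010
- plunger_knob (a point): centre of the plunger's black round knob: 22 mm diameter, 22 mm high, axis upright; 8 mm in front of the unit's origin, 91 mm above the worktop when seated (knob from 80 to 102 mm). Inside the housing 37 mm are free in front of the knob and 50 mm at each side; the metal bridge under it is 22 mm wide (y), top at 62 mm
- tool_rest: fixed aluminium rest for the spatula: base 96 (x) x 50 x 8 mm with two notched posts 70 mm apart along x (inner gap 62 mm); the notches are 22 mm wide, their floor 32 mm and the tops of their ears 42 mm above the worktop. Origin: on the worktop under its middle
- spatula: loose lab spatula, about 60 g, lying level in the rest, blade to the rest's +x: black handle 14 x 14 mm from x = -50 to +45 mm, in line with it a flat steel blade 12 mm wide, 2.5 mm thick, from +45 to +115 mm. Origin: on its long axis, midway between the posts, where it can be gripped across the handle; z: normal of the flat. In the rest its axis is 39 mm above the worktop
- spatula_tip (a point): tip of the spatula's blade, 115 mm from the spatula's origin along its +x
- timer: bystander: white bench timer, 64 x 64 x 18 mm, lying flat; origin under its middle
- brown_vial: bystander: brown vial with blue cap, 25 mm in diameter, 48 mm high; origin under its middle
- white_vial: bystander: white vial with pink cap, 25 mm in diameter, 48 mm high; origin under its middle
There are look-alikes about, which are no part of the job. Of the things that look like the spatula, the largest one is meant.

How it is judged:
On the way, in this order (a step that is already met when the one before it is completed fails the run):
1. the spatula levers the cover up by 0.3 rad or more (value of joint cover above 0.3 rad and contact force between spatula and cover above 0.1 N), for 0.1 s.
2. the cover stands open past upright (1.65 rad or more) (value of joint cover above 1.65 rad), for 0.2 s.
3. the spatula lies in its rest, let go (distance between spatula and tool_rest below 0.06 m and z of spatula in the frame of tool_rest between 0.033 and 0.043 m and contact force between spatula and the fingers below 0.05 N and linear speed of spatula below 0.02 m/s), for 0.2 s.
4. the plunger is pulled fully back by the fingers (value of joint plunger above 0.013 m and contact force between the fingers and plunger above 3 N), for 0.2 s.
At the end, for the whole second after the job is handed in: The gripper's fingers hold the plunger at least 13 mm up (of 15 mm travel) through the last second, nothing else carrying it; the cover is open at 1.65 rad or more; the spatula lies still in its rest, let go, its middle within 45 mm of the rest's middle and in the notches (all of step 4 and contact force between spatula and plunger below 0.05 N and value of joint cover above 1.65 rad and distance between spatula and tool_rest below 0.06 m and z of spatula in the frame of tool_rest between 0.033 and 0.043 m and contact force between spatula and the arm below 0.05 N and linear speed of spatula below 0.02 m/s); the arm keeps its last pose, push and grip.
It fails at once if a bystander (timer, vials) is moved by more than 20 mm (distance of any of timer, brown_vial, white_vial from where it was at the start of the episode above 0.02 m).
It also fails if it takes over 67 s, if anything falls off the work surface, if the arm or the gripper's body presses on something with over 40 N, if the wrist force passes 120 N, or if a joint passes its speed limit or range.

ROBOT

A 7-joint arm with a two-finger parallel gripper is mounted at the origin on a cart in front of the work surface, level with it; the furniture and walls round the work are solid. World frame = base frame: x ahead of the robot, y to its left, z up, the work surface at z = 0. Lengths are in m, angles in rad, forces in N, time in s.
With the tool pointing down it reaches from about 0.4 to 0.85 m from the base axis. Payload 10.4 kg.
Tool frame: the origin (TCP) lies on the centre line of the jaws, within the pads' length; the fingertips stand r.tip_extent ahead of it and the grasp point (between the pads) lies 8 mm behind it (r.tip_extent is the distance from the TCP to the fingertips, in m); z points along the fingers, y is the direction in which the jaws open and shut (so a half turn about z gives the same grasp; the last joint's range is limited). The gripper opens to 87 mm and grips with 3 to 60 N. Pads are 19 mm wide; open, the fingers measure 117 mm over their backs; the gripper's body (75 mm by 190 mm) begins 51 mm behind the grasp point.
Start: joints at [-1.224, 0.332, -0.065, 1.46, 0.022, 1.35, -0.088], TCP at [0.226, 0.583, 0.234] pointing down, gripper open.
Joint ranges: [-2.6, 2.6], [-0.5, 2.12], [-1.47, 1.34], [0.16, 2.42], [-1.27, 4.41], [0.06, 2.06], [-2.6, 2.6]. Speed limits (rad/s): [2.22, 2.22, 2.79, 2.79, 3.14, 3.14, 3.14].

INTERFACE

Orientations are given as a unit quaternion [x, y, z, w].
In Python, from bench import r gives the robot as it stands.
- The arm moves only by the shell command python3 -m jog 'ROWS' [FORCE]. ROWS is JSON, a list of rows, each a list of 7 numbers: the shift along the tool's x, y, z in cm, then the turn, a rotation vector about the tool's x, y, z in rad, then the opening, from -1 (shut) to 1 (fully open). In form: [[tx, ty, tz, wx, wy, wz, jaw], ...]. A call has 1 to 20 rows; each row shifts and turns the commanded pose from where the row before left it, along the tool's axes as they then stand; what a row does not reach is not made up. A row lasts 1/8 s, in which the tool goes at most 62.5 mm and 10.7 degrees, less where a joint would pass 70% of its speed; a pose out of reach is approached as far as the arm can. A call with a gripper value outside its range is refused whole. The fingers move at their own pace and stop on an object; FORCE is the grip in N (left out, the last holds). Time passes only in rows, so rows that do not move let the fingers close. It gives the time, the measured TCP pose, the force and the opening at its end, in the units of the state.
- r.read_state(): the state, without advancing time (a new reading comes with each control period).
- r.camera(name): name is "scene" or "top"; returns a dict with "frame" (480x640x3 uint8, red, green, blue), "fx", "fy", "cx", "cy" (pixels), "camera_from_world" (4x4, takes a point from world to camera coordinates). Camera axes: x right, y down, z forward; pixel columns grow to the right and rows downward; lengths in m; the calibration is good to about 2 mm. A picture is of the moment at which its call begins. There is no depth.
- r.close_job(): hands the job in, once; it reports no verdict.
Trained networks look in a picture, given as the dict that the camera call returned (one of the last four; its "shot" number tells which), for a name from the list of things; names that differ only in an ending like _2 or _b are one class to them, and where a whole thing is asked for, a point or a joint stands for the part that bears it (a point fixed in the world has none). Each returns a list of dicts, best first, with "score" (0 to 1); they miss things now and then, are a little off and sometimes report something else, mostly with a low value. They report only what shows in the picture. A call takes as long as a camera call. They do not tell look-alikes from the thing itself.
- r.search_frame(picture, thing): "rect" ([left, top, right, bottom] in pixels, round what is visible of it).
The state is a dict: "time": time; "joint_positions": joint angles; "joint_vel": joint speeds; "joint_torque": joint torques, N m; "ee_pos": TCP position; "eef_rot": TCP orientation; "ft_force": force on the tool from outside, world axes, zero at the start; "torque": the same for the moment, N m; "width": finger opening in m.
Only numpy, scipy, OpenCV 4.12 (cv2) and the standard library are available. Lean on these libraries where they do the work, as an engineer would, in place of code of your own. Each camera call takes 0.05 s, during which the arm holds its last target.

## Working session

There is one attempt and no reset: what is moved stays moved. The work goes in short steps, Python scripts to look and compute and a shell command to move; the robot and the scene stay as the last step left them, time stands still between calls to the robot, and variables do not carry over. Pictures are saved under pics/ and viewed, and the job is handed in when it is done.

```bash
ls; mkdir -p pics
python3 - <<'E'
from bench import r
import cv2,numpy as np
s=r.read_state()
print({k:np.round(v,3).tolist() for k,v in s.items()}, r.tip_extent)
for n in ("scene","top"):
    p=r.camera(n)
    cv2.imwrite(f"pics/{n}0.png",cv2.cvtColor(p["frame"],cv2.COLOR_RGB2BGR))
    print(n,p["fx"],p["fy"],p["cx"],p["cy"],np.round(p["camera_from_world"],4).tolist())
    for t in ["carousel","cover","plunger","tool_rest","spatula","timer","brown_vial","white_vial","pry_notch","cover_edge","spatula_tip"]:
        try: print(t,[(np.round(d["rect"]).tolist(),round(d["score"],2)) for d in r.search_frame(p,t)])
        except Exception as e: print(t,e)
E
```

```text
pics
{'time': 0.0, 'joint_positions': [-1.224, 0.333, -0.065, 1.461, 0.022, 1.35, -0.088], 'joint_vel': [0.0, 0.001, 0.001, -0.0, -0.001, -0.001, 0.0], 'joint_torque': [-0.0, -62.326, 0.025, -38.99, -0.061, 0.04, 0.0], 'ee_pos': [0.226, 0.582, 0.233], 'eef_rot': [0.184, 0.983, -0.001, -0.0], 'ft_force': [0.201, 0.22, -0.472], 'torque': [-0.017, -0.032, 0.002], 'width': 0.087} 0.011
scene 551.7490879193799 551.7490879193799 321.5292000686344 238.7177229434952 [[0.5363, -0.844, -0.0013, -0.3028], [-0.6452, -0.4091, -0.6453, 0.405], [0.5441, 0.3469, -0.764, 0.9197], [0.0, 0.0, 0.0, 1.0]]
carousel [([256.0, 204.0, 399.0, 305.0], 0.7)]
cover [([306.0, 202.0, 386.0, 256.0], 0.87)]
plunger []
tool_rest [([387.0, 321.0, 436.0, 372.0], 0.73)]
spatula [([436.0, 385.0, 502.0, 397.0], 0.91), ([294.0, 330.0, 342.0, 375.0], 0.72), ([397.0, 299.0, 448.0, 358.0], 0.64)]
timer [([188.0, 218.0, 224.0, 244.0], 0.73)]
brown_vial []
white_vial []
pry_notch [([257.0, 200.0, 398.0, 305.0], 0.81)]
cover_edge [([307.0, 200.0, 387.0, 258.0], 0.67), ([397.0, 300.0, 451.0, 358.0], 0.48)]
spatula_tip [([395.0, 3
[... 331 characters left out ...]
, 0.0, 0.0, 1.0]]
carousel [([257.0, 181.0, 373.0, 277.0], 0.84)]
cover [([306.0, 192.0, 369.0, 251.0], 0.76)]
plunger []
tool_rest [([411.0, 253.0, 435.0, 293.0], 0.87)]
spatula [([335.0, 309.0, 385.0, 323.0], 0.66), ([419.0, 227.0, 436.0, 288.0], 0.64), ([449.0, 276.0, 499.0, 293.0], 0.6)]
timer [([195.0, 247.0, 224.0, 281.0], 0.96)]
brown_vial [([426.0, 205.0, 436.0, 212.0], 0.67), ([420.0, 229.0, 434.0, 290.0], 0.63)]
white_vial [([416.0, 177.0, 420.0, 183.0], 0.39)]
pry_notch [([264.0, 183.0, 374.0, 272.0], 0.7)]
cover_edge [([307.0, 191.0, 368.0, 248.0], 0.56)]
spatula_tip [([335.0, 311.0, 389.0, 324.0], 0.75), ([418.0, 226.0, 434.0, 294.0], 0.73), ([446.0, 273.0, 494.0, 298.0], 0.52)]
```

View pics/scene0.png

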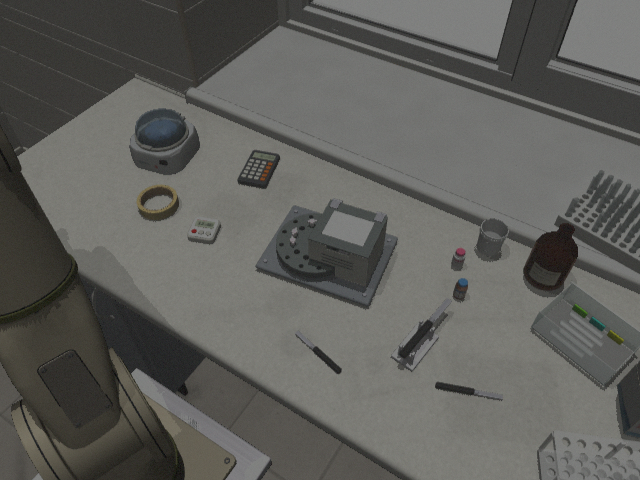

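View pics/top0.png

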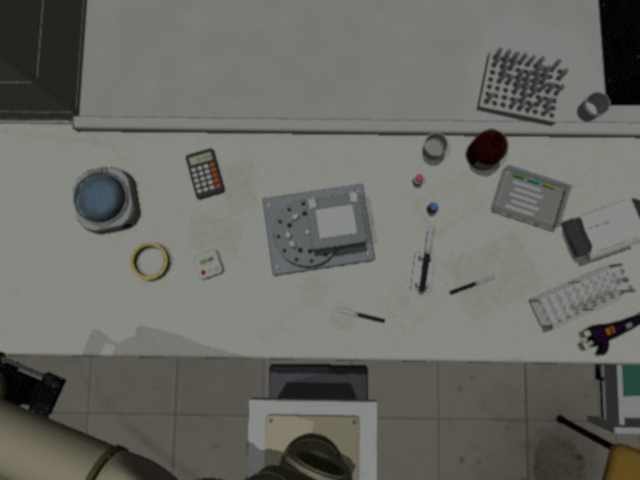

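Run:
```python
import cv2
a=cv2.imread("pics/top0.png")[170:330,250:510]; cv2.imwrite("pics/top0c.png",cv2.resize(a,None,fx=3,fy=3,interpolation=cv2.INTER_CUBIC))
a=cv2.imread("pics/scene0.png")[190:410,250:510]; cv2.imwrite("pics/scene0c.png",cv2.resize(a,None,fx=2.7,fy=2.7,interpolation=cv2.INTER_CUBIC))
```

```text
(no output)
```

View pics/top0c.png

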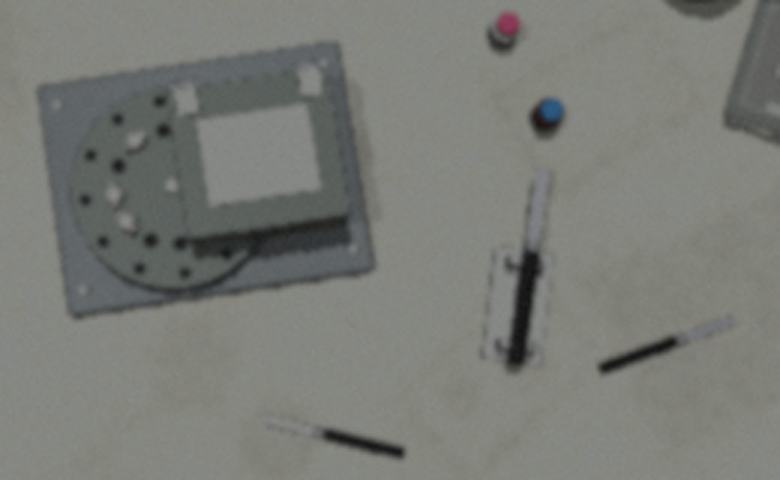

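View pics/scene0c.png

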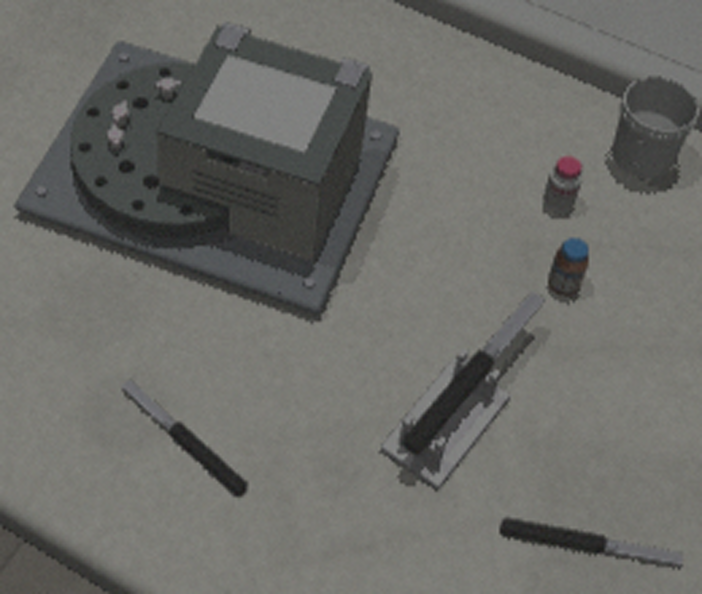

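Spatula-like candidates in the top picture are A at (424,260) in the rest, B at (362,316) and C at (473,285). A is the longest and the only one lying in the rest, and the close crop confirms it, so I choose A. Next I fit the poses from both views.

```bash
cat > h.py <<'E'
import numpy as np,cv2
from scipy.optimize import least_squares
from scipy.spatial.transform import Rotation as R
CAM={"scene":(551.749,321.529,238.718,np.array([[0.5363,-0.844,-0.0013,-0.3028],[-0.6452,-0.4091,-0.6453,0.405],[0.5441,0.3469,-0.764,0.9197]])),
"top":(588.749,325.671,232.232,np.array([[0.0145,-0.9999,-0.0068,-0.0354],[-0.9921,-0.0135,-0.125,0.5646],[0.1249,0.0086,-0.9921,1.4441]]))}
def proj(c,P):
    f,cx,cy,T=CAM[c]; q=np.atleast_2d(P)@T[:,:3].T+T[:,3]
    return q[:,:2]/q[:,2:]*f+[cx,cy]
def tri(pt,ps):
    f=lambda X:np.r_[proj("top",X)[0]-pt,proj("scene",X)[0]-ps]
    s=least_squares(f,[.5,0,.05]); return s.x,s.fun
def pose(p,L):
    c,s=np.cos(p[2]),np.sin(p[2]); L=np.atleast_2d(L)
    return np.c_[p[0]+c*L[:,0]-s*L[:,1],p[1]+s*L[:,0]+c*L[:,1],L[:,2]]
def tc(x,y): return np.array([250+(x-1)/3,170+(y-1)/3])
def sc(x,y): return np.array([250+(x-.8)/2.7,190+(y-.8)/2.7])
E
python3 - <<'E'
from h import *
cov=np.array([[-60,65,114],[-60,-65,114],[60,-65,114],[60,65,114]])/1e3
base=np.array([[-100,176,0],[-100,-86,0],[100,-86,0],[100,176,0]])/1e3
tcov=np.array([tc(190,240),tc(347,215),tc(325,62),tc(172,85)])
scov=np.array([sc(158,133),sc(318,180),sc(370,68),sc(218,28)])
tb=np.array([tc(75,315),tc(375,268),tc(335,43),tc(40,88)])
sb=np.array([sc(17,207),sc(322,310),sc(398,130),sc(120,43)])
def f(p):
    B=base.copy();B[:,2]=p[3]
    C,Bw=pose(p,cov),pose(p,B)
    return np.r_[(proj("top",C)-tcov).ravel(),(proj("scene",C)-scov).ravel(),(proj("top",Bw)-tb).ravel(),(proj("scene",Bw)-sb).ravel()]
s=least_squares(f,[.6,0,0,.01],loss="soft_l1")
print("car",s.x.round(4)); print(s.fun.reshape(-1,2).round(1).tolist())
np.save("car.npy",s.x)
e,r1=tri(tc(514,364),sc(411,447)); t,r2=tri(tc(542,170),sc(540,296))
print("handle end",e.round(4),r1.round(1),"tip",t.round(4),r2.round(1),"len",np.linalg.norm(t-e))
d=t-e;yaw=np.arctan2(d[1],d[0]);o=e+d*50/165
print("yaw",yaw,"origin",o)
# overlay
for c,fn in(("top","top0"),("scene","scene0")):
    im=cv2.imread(f"pics/{fn}.png")
    k=3; x0,y0=(250,170) if c=="top" else (250,195)
    im=cv2.resize(im[y0:y0+200,x0:x0+265],None,fx=k,fy=k,interpolation=cv2.INTER_CUBIC)
    def dl(P,col):
        q=((proj(c,P)-[x0,y0]+.5)*k).astype(int)
        cv2.polylines(im,[q.reshape(-1,1,2)],True,col,1)
    p=s.x;B=base.copy();B[:,2]=p[3]
    dl(pose(p,cov),(0,255,0));dl(pose(p,B),(255,255,0))
    dl(pose(p,np.array([[-60,25,98],[-60,-25,98],[-60,-25,110],[-60,25,110]])/1e3),(0,0,255))
    pp=[o[0],o[1],yaw]
    dl(pose(pp,np.array([[-50,-7,39],[45,-7,39],[45,-6,39],[115,-6,39],[115,6,39],[45,6,39],[45,7,39],[-50,7,39]])/1e3),(0,0,255))
    dl(pose(pp,np.array([[-48,-25,8],[48,-25,8],[48,25,8],[-48,25,8]])/1e3),(0,255,255))
    cv2.imwrite(f"pics/ov_{c}.png",im)
E
```

```text
car [ 0.5857 -0.0523  0.1709  0.0089]
[[-0.1, -1.0], [1.7, -1.2], [0.8, 0.6], [-1.8, 1.4], [-0.5, -1.2], [1.1, 0.9], [1.0, 0.7], [-0.4, -1.6], [-1.4, 0.3], [0.5, -0.1], [1.0, -1.4], [-1.0, -0.7], [-1.5, 0.7], [-0.5, 1.7], [0.8, -0.3], [-1.3, -0.2]]
handle end [ 0.4222 -0.2669  0.0381] [ 0.6 -0.3 -0.5  0. ] tip [ 0.5837 -0.291   0.0401] [ 0.6 -0.3 -0.6  0. ] len 0.1633039609952571
yaw -0.1481289014827875 origin [ 0.47116525 -0.27416131  0.03870603]
```

View pics/ov_top.png

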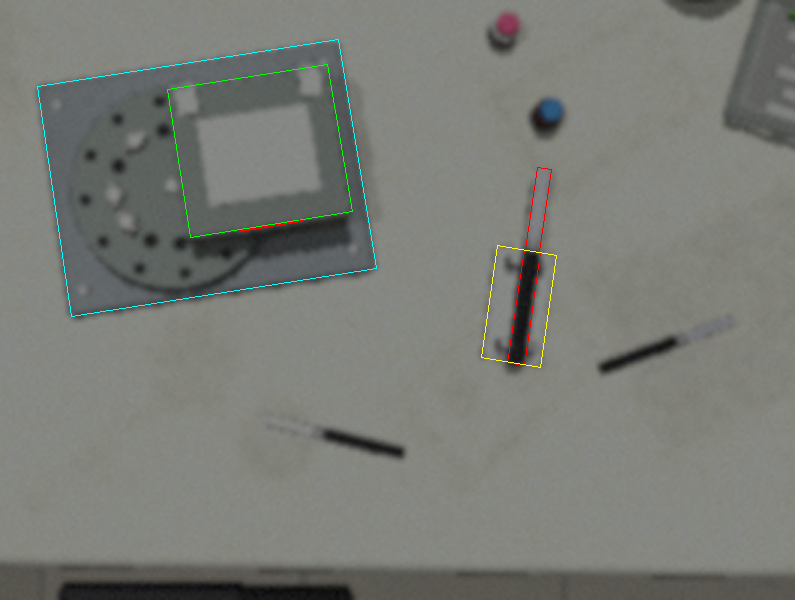

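View pics/ov_scene.png

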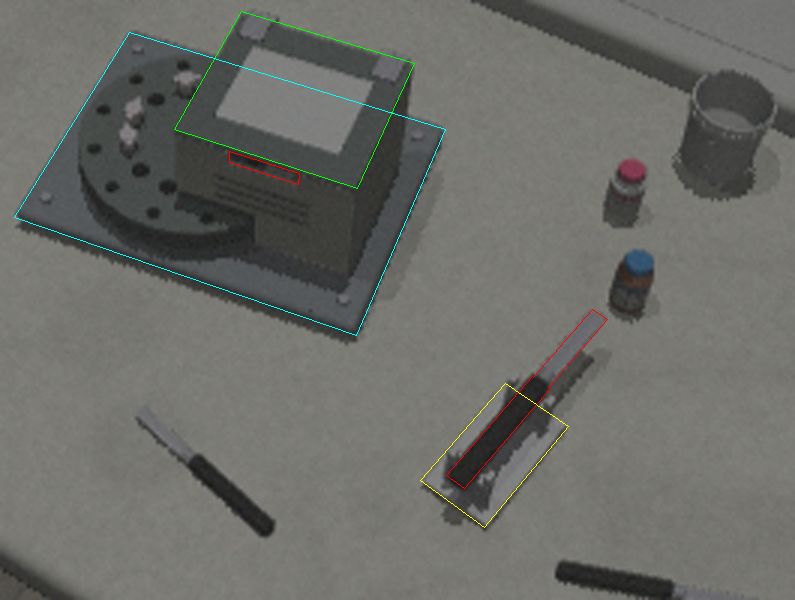

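The fit overlays match the pictures to about 1–2 px. The spatula is at about (0.471, -0.273) with yaw -0.14. The carousel is at (0.586, -0.052) with yaw 0.171. I move over now.

```bash
python3 -m jog '[[-2,0,0,0,0,-0.115,1],[-2,0,0,0,0,-0.115,1],[-4,0,0,0,0,0,1],[-4,0,0,0,0,0,1],[-4,0,0,0,0,0,1]]' 60
cat > g.py <<'E'
import sys
from h import *
from bench import r
def rep(goal,yaw_tx):
    s=r.read_state();Rm=R.from_quat(s["eef_rot"])
    d=Rm.inv().apply(np.array(goal)-s["ee_pos"])
    c,sn=np.cos(yaw_tx),np.sin(yaw_tx)
    G=R.from_matrix(np.array([[c,sn,0],[sn,-c,0],[0,0,-1]]))
    print("t",round(s["time"],2),"pos",np.round(s["ee_pos"],4),"shift_cm",np.round(d*100,2),"turn",np.round((Rm.inv()*G).as_rotvec(),3),"F",np.round(s["ft_force"],1),"w",round(s["width"],4))
if __name__=="__main__":
    a=[float(v) for v in sys.argv[1:]]; rep(a[:3],a[3])
E
python3 g.py 0.471 -0.273 0.15 3.0016
```

```text
time: 1.82
ee_pos: [0.3839, 0.5536, 0.2337]
eef_rot: [0.07, 0.998, 0.0, 0.0]
ft_force: [0.5, 0.4, -0.2]
width: 0.0872
t 1.82 pos [0.3839 0.5536 0.2337] shift_cm [-20.12 -80.64   8.35] turn [0. 0. 0.] F [ 0.5  0.4 -0.2] w 0.0872
```

```bash
python3 -m jog '[[-1.2,-3,0,0,0,0,1],[-1.2,-5,0,0,0,0,1],[-1.2,-5,0,0,0,0,1],[-1.2,-5,0,0,0,0,1],[-1.2,-5,0,0,0,0,1],[-1.2,-5,0,0,0,0,1],[-1.2,-5,0,0,0,0,1],[-1.2,-5,0,0,0,0,1],[-1.2,-5,0,0,0,0,1],[-1.2,-5,0,0,0,0,1],[-1.2,-5,0,0,0,0,1],[-1.2,-5,0,0,0,0,1],[-1.2,-5,0,0,0,0,1],[-1.2,-5,0,0,0,0,1],[-1.2,-5,0,0,0,0,1],[-1.2,-4,0,0,0,0,1],[-1,-3,2,0,0,0,1],[0,0,3,0,0,0,1],[0,0,3,0,0,0,1],[0,0,0,0,0,0,1]]'
python3 g.py 0.471 -0.273 0.08 3.0016
python3 - <<'E'
from bench import r
import cv2
for n in ("scene","top"):
    p=r.camera(n)
    cv2.imwrite(f"pics/{n}1.png",cv2.cvtColor(p["frame"],cv2.COLOR_RGB2BGR))
a=cv2.imread("pics/top1.png")[200:320,340:500];b=cv2.imread("pics/scene1.png")[260:400,340:500]
import numpy as np
cv2.imwrite("pics/c1.png",np.hstack([cv2.resize(a,(400,300),interpolation=2),cv2.resize(b,(343,300),interpolation=2)]))
E
```

```text
time: 4.32
ee_pos: [0.4701, -0.266, 0.152]
eef_rot: [0.07, 0.998, 0.0, -0.002]
ft_force: [0.7, -0.1, 0.0]
width: 0.087
t 4.33 pos [ 0.4701 -0.266   0.152 ] shift_cm [-0.21 -0.68  7.2 ] turn [ 0.    -0.004  0.   ] F [ 0.7 -0.1  0. ] w 0.087
```

View pics/c1.png

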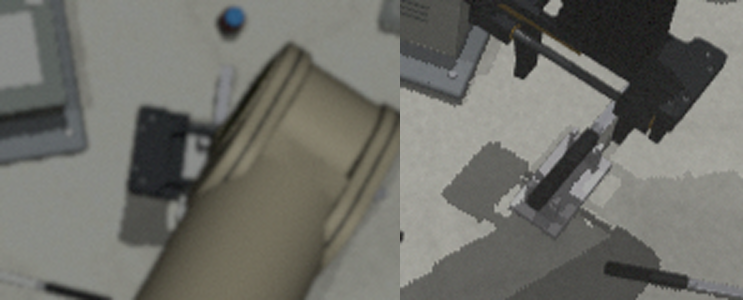

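The fingers straddle the handle line at this height, in both the top and scene crops. I descend.

```bash
python3 -m jog '[[-0.1,-0.7,2,0,0,0,1],[-0.1,0,3,0,0,0,1],[0,0,3,0,0,0,1],[0,0,2,0,0,0,1],[0,0,0,0,0,0,1]]'
python3 g.py 0.471 -0.273 0.031 3.0016
```

```text
time: 5.05
ee_pos: [0.4714, -0.2738, 0.0524]
eef_rot: [0.07, 0.998, 0.0, -0.001]
ft_force: [0.7, -0.0, 1.6]
width: 0.0867
t 5.05 pos [ 0.4714 -0.2738  0.0524] shift_cm [0.05 0.07 2.14] turn [ 0.    -0.002 -0.   ] F [ 0.7 -0.   1.6] w 0.0867
```

```bash
python3 -m jog '[[0,0,1.1,0,0,0,1],[0,0,1.1,0,0,0,1],[0,0,0,0,0,0,1],[0,0,0,0,0,0,-0.2],[0,0,0,0,0,0,-1],[0,0,0,0,0,0,-1],[0,0,0,0,0,0,-1],[0,0,0,0,0,0,-1],[0,0,0,0,0,0,-1],[0,0,0,0,0,0,-1]]' 50
python3 g.py 0.471 -0.273 0.031 3.0016
```

```text
time: 6.3
ee_pos: [0.4723, -0.2738, 0.0315]
eef_rot: [0.07, 0.998, 0.0, 0.0]
ft_force: [-0.3, -0.1, -0.1]
width: 0.0249
t 6.3 pos [ 0.4723 -0.2738  0.0315] shift_cm [0.14 0.06 0.05] turn [0. 0. 0.] F [-0.3 -0.1 -0.1] w 0.0249
```

```bash
python3 -m jog '[[0,0,0,0,0,0,-1],[0,0,0,0,0,0,-1],[0,0,0,0,0,0,-1],[0,0,0,0,0,0,-1]]' 60
python3 g.py 0.471 -0.273 0.031 3.0016
```

```text
time: 6.8
ee_pos: [0.4723, -0.2737, 0.0315]
eef_rot: [0.07, 0.998, 0.0, -0.0]
ft_force: [0.3, 0.2, 0.3]
width: 0.0131
t 6.8 pos [ 0.4723 -0.2737  0.0315] shift_cm [0.14 0.05 0.05] turn [ 0. -0.  0.] F [0.3 0.2 0.3] w 0.0131
```

```bash
python3 -m jog '[[0,0,-1,0,0,0,-1],[0,0,-3,0,0,0,-1],[0,0,-4,0,0,0,-1],[0,0,-4,0,0,0,-1],[0,2,-2,0,0,-0.1,-1],[0,2,-2,0,0,-0.1,-1],[0,2,-0,0,0,-0.112,-1],[0,0,0,0,0,0,-1]]'
python3 g.py 0.389 -0.086 0.18 3.3126
python3 - <<'E'
from bench import r
import cv2
for n in ("scene","top"):
    p=r.camera(n)
    cv2.imwrite(f"pics/{n}2.png",cv2.cvtColor(p["frame"],cv2.COLOR_RGB2BGR))
E
```

```text
time: 7.8
ee_pos: [0.4749, -0.2129, 0.1922]
eef_rot: [-0.087, 0.996, 0.0, 0.001]
ft_force: [-0.4, -0.2, -0.7]
width: 0.0134
t 7.8 pos [ 0.4749 -0.2129  0.1922] shift_cm [ 6.26 13.98  1.22] turn [0.001 0.001 0.003] F [-0.4 -0.2 -0.7] w 0.0134
```

View pics/scene2.png

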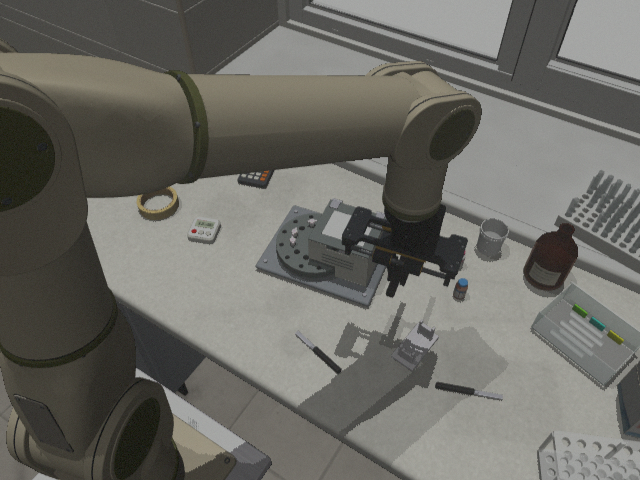

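View pics/top2.png

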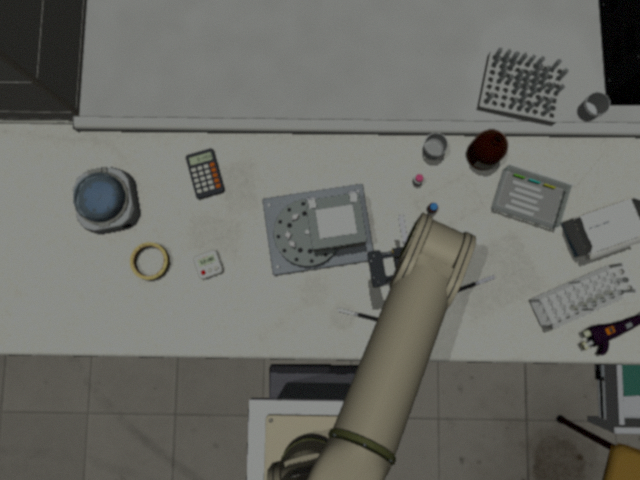

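The rest is empty and the spatula is in the jaws, with the blade's shadow at about (395,305) in the scene picture. I go in front of the notch and down to its height.

```bash
python3 -m jog '[[3,1,0,0,0,0,-1],[3.2,3,0,0,0,0,-1],[0,4,0,0,0,0,-1],[0,4,0,0,0,0,-1],[0,2,3,0,0,0,-1],[0,0,3,0,0,0,-1],[0,0,2.5,0,0,0,-1],[0,0,0,0,0,0,-1],[0,0,0,0,0,0,-1]]'
python3 g.py 0.389 -0.086 0.0965 3.3126
python3 - <<'E'
from bench import r
import cv2,numpy as np
for n in ("scene","top"):
    p=r.camera(n)
    cv2.imwrite(f"pics/{n}3.png",cv2.cvtColor(p["frame"],cv2.COLOR_RGB2BGR))
a=cv2.imread("pics/top3.png")[180:300,270:400];b=cv2.imread("pics/scene3.png")[190:330,250:400]
cv2.imwrite("pics/c3.png",np.hstack([cv2.resize(a,(390,360),interpolation=2),cv2.resize(b,(386,360),interpolation=2)]))
E
```

```text
time: 9.02
ee_pos: [0.3901, -0.0873, 0.1074]
eef_rot: [-0.085, 0.996, -0.0, 0.0]
ft_force: [0.4, 0.6, 0.1]
width: 0.0134
t 9.03 pos [ 0.3901 -0.0873  0.1074] shift_cm [0.08 0.15 1.09] turn [-0.     0.001 -0.001] F [0.4 0.6 0.1] w 0.0134
```

View pics/c3.png

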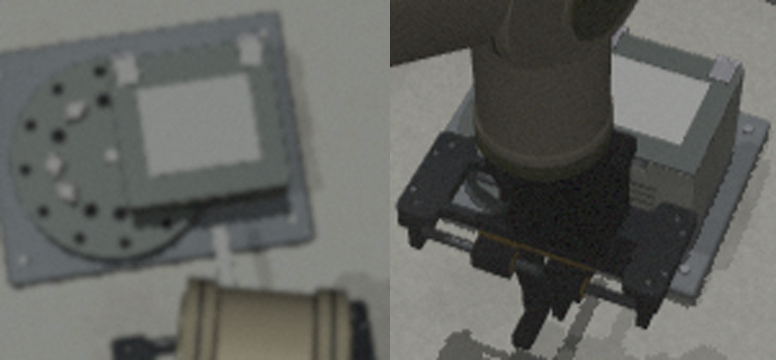

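Run:
```python
from h import *
c=np.load("car.npy");u=np.array([np.cos(c[2]),np.sin(c[2]),0])
g=np.array([.3901,-.0873,.115])
print("tip exp",proj("top",g+.114*u), "notch",proj("top",pose(c,[[-.06,0,.104]])))
im=cv2.imread("pics/top3.png")[235:275,320:370]; cv2.imwrite("pics/c3b.png",cv2.resize(im,None,fx=12,fy=12,interpolation=cv2.INTER_CUBIC))
```

```text
tip exp [[342.16852278 254.50664531]] notch [[339.8962892  244.79575181]]
```

View pics/c3b.png

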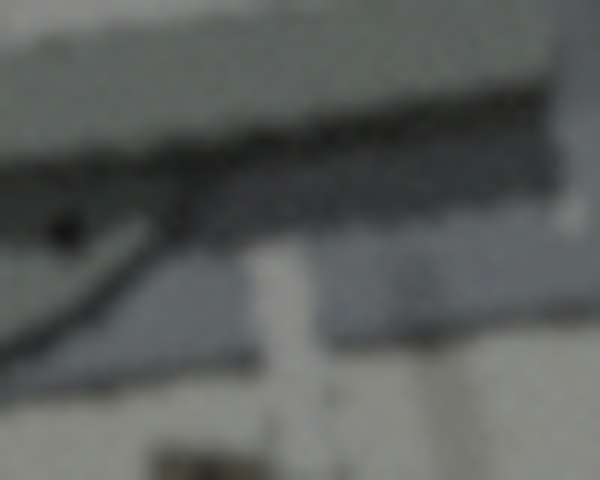

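The tip is seen at (343.3, 254.8) against an expected (342.2, 254.5), and the notch is at (339.9, 244.8). I go down 1.1 cm, then in, watching the force.

```bash
python3 -m jog '[[0,0.3,0.6,0,0,0,-1],[0,0,0.5,0,0,0,-1],[0,0,0,0,0,0,-1],[-1,0,0,0,0,0,-1],[-0.8,0,0,0,0,0,-1],[-0.8,0,0,0,0,0,-1],[-0.8,0,0,0,0,0,-1],[0,0,0,0,0,0,-1]]'
python3 g.py 0.441 -0.077 0.0965 3.3126
```

```text
time: 10.12
ee_pos: [0.4231, -0.0778, 0.0955]
eef_rot: [-0.086, 0.996, -0.0, -0.0]
ft_force: [0.3, 0.4, -1.0]
width: 0.0136
t 10.12 pos [ 0.4231 -0.0778  0.0955] shift_cm [-1.78 -0.22 -0.1 ] turn [-0.    -0.     0.001] F [ 0.3  0.4 -1. ] w 0.0136
```

```bash
python3 -m jog '[[-0.7,0,-0.1,0,0,0,-1],[-0.7,0,0,0,0,0,-1],[-0.5,0,0,0,0,0,-1],[0,0,0,0,0,0,-1],[0,0,-0.4,0,0,0,-1],[0,0,-0.4,0,0,0,-1],[0,0,-0.4,0,0,0,-1],[0,0,0,0,0,0,-1]]'
python3 g.py 0.441 -0.077 0.0965 3.3126
python3 - <<'E'
from bench import r
import cv2,numpy as np
for n in ("scene","top"):
    p=r.camera(n)
    cv2.imwrite(f"pics/{n}4.png",cv2.cvtColor(p["frame"],cv2.COLOR_RGB2BGR))
a=cv2.imread("pics/top4.png")[180:300,270:400];b=cv2.imread("pics/scene4.png")[190:330,250:400]
cv2.imwrite("pics/c4.png",np.hstack([cv2.resize(a,(390,360),interpolation=2),cv2.resize(b,(386,360),interpolation=2)]))
E
```

```text
time: 11.12
ee_pos: [0.4413, -0.0747, 0.1089]
eef_rot: [-0.086, 0.996, 0.0, 0.0]
ft_force: [-0.8, -0.0, -1.9]
width: 0.0129
t 11.12 pos [ 0.4413 -0.0747  0.1089] shift_cm [ 0.08 -0.22  1.24] turn [0.    0.001 0.001] F [-0.8 -0.  -1.9] w 0.0129
```

View pics/c4.png

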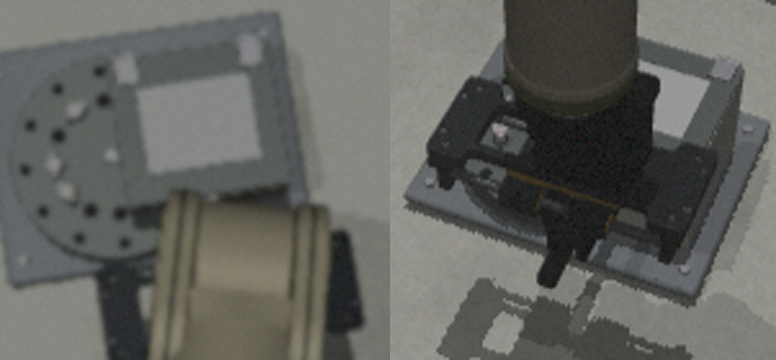

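The blade is in the notch and the force of about -1.9 N fits the cover's weight on it. I follow the cover's arc.

```bash
python3 -m jog '[[-0.2,0,-1,0,0,0,-1],[-0.2,0,-1,0,0,0,-1],[-0.4,0,-0.8,0,0,0,-1],[-0.4,0,-0.8,0,0,0,-1],[-0.4,0,-0.8,0,0,0,-1],[-0.6,0,-0.7,0,0,0,-1],[-0.6,0,-0.7,0,0,0,-1],[-0.6,0,-0.7,0,0,0,-1],[0,0,0,0,0,0,-1]]'
python3 g.py 0.441 -0.077 0.0965 3.3126
python3 - <<'E'
from bench import r
import cv2,numpy as np
for n in ("scene","top"):
    p=r.camera(n)
    cv2.imwrite(f"pics/{n}5.png",cv2.cvtColor(p["frame"],cv2.COLOR_RGB2BGR))
a=cv2.imread("pics/top5.png")[160:300,260:400];b=cv2.imread("pics/scene5.png")[150:310,250:410]
cv2.imwrite("pics/c5.png",np.hstack([cv2.resize(a,(390,390),interpolation=2),cv2.resize(b,(390,390),interpolation=2)]))
E
```

```text
time: 12.35
ee_pos: [0.4756, -0.0687, 0.1741]
eef_rot: [-0.086, 0.996, -0.0, 0.001]
ft_force: [-0.7, -0.5, -1.5]
width: 0.0131
t 12.35 pos [ 0.4756 -0.0687  0.1741] shift_cm [ 3.56 -0.22  7.75] turn [-0.     0.001  0.001] F [-0.7 -0.5 -1.5] w 0.0131
```

View pics/c5.png

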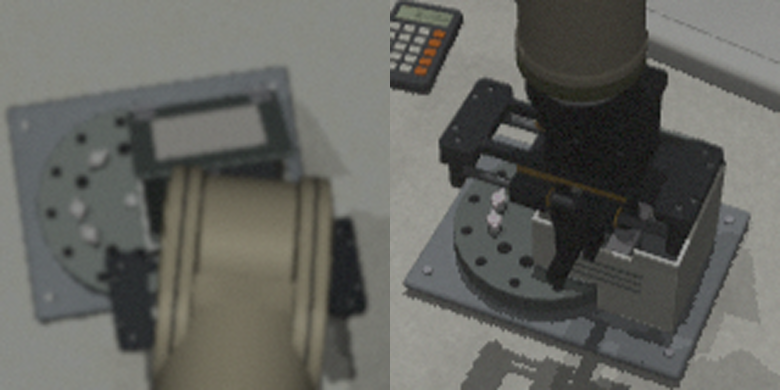

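The cover is at about 0.9 rad, as the top crop shows. I continue past upright.

```bash
python3 -m jog '[[-0.8,0,-0.45,0,0,0,-1],[-0.8,0,-0.45,0,0,0,-1],[-0.8,0,-0.45,0,0,0,-1],[-0.9,0,-0.2,0,0,0,-1],[-0.9,0,-0.2,0,0,0,-1],[-0.9,0,-0.2,0,0,0,-1],[-0.9,0,0.1,0,0,0,-1],[-0.9,0,0.1,0,0,0,-1],[-0.9,0,0.1,0,0,0,-1],[-0.7,0,0.2,0,0,0,-1],[-0.7,0,0.2,0,0,0,-1],[0,0,0,0,0,0,-1],[0,0,0,0,0,0,-1]]'
python3 g.py 0.441 -0.077 0.0965 3.3126
python3 - <<'E'
from bench import r
import cv2,numpy as np
for n in ("scene","top"):
    p=r.camera(n)
    cv2.imwrite(f"pics/{n}6.png",cv2.cvtColor(p["frame"],cv2.COLOR_RGB2BGR))
a=cv2.imread("pics/top6.png")[140:280,260:400];b=cv2.imread("pics/scene6.png")[150:310,250:410]
cv2.imwrite("pics/c6.png",np.hstack([cv2.resize(a,(390,390),interpolation=2),cv2.resize(b,(390,390),interpolation=2)]))
E
```

```text
time: 14.08
ee_pos: [0.5654, -0.0532, 0.1861]
eef_rot: [-0.086, 0.996, 0.0, 0.0]
ft_force: [-0.4, -0.6, -1.2]
width: 0.0128
t 14.07 pos [ 0.5654 -0.0532  0.1861] shift_cm [12.66 -0.22  8.96] turn [0.    0.    0.001] F [-0.4 -0.6 -1.2] w 0.0128
```

View pics/c6.png

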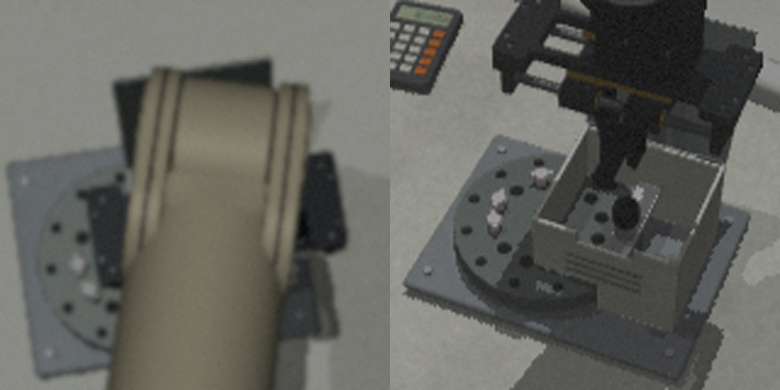

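The cover leans back past upright. In the scene crop the housing is open and the black knob shows at (625,212). I push 1 cm more for margin, then retreat toward the rest.

```bash
python3 -m jog '[[-0.6,0,0.2,0,0,0,-1],[-0.6,0,0.2,0,0,0,-1],[0,0,0,0,0,0,-1],[2,0,0,0,0,0,-1],[4,0,0,0,0,0,-1],[4,0,0,0,0,0,-1],[2,-2,0,0,0,0.1,-1],[0,-4,0,0,0,0.1,-1],[0,-5,0,0,0,0.11,-1],[0,-5,0,0,0,0,-1],[0,-2,0,0,0,0,-1],[0,0,0,0,0,0,-1]]'
python3 g.py 0.4723 -0.2737 0.09 3.0016
python3 - <<'E'
from bench import r
import cv2,numpy as np
for n in ("scene","top"):
    p=r.camera(n)
    cv2.imwrite(f"pics/{n}7.png",cv2.cvtColor(p["frame"],cv2.COLOR_RGB2BGR))
a=cv2.imread("pics/top7.png")[140:300,260:460];b=cv2.imread("pics/scene7.png")[150:390,250:510]
cv2.imwrite("pics/c7.png",np.hstack([cv2.resize(a,(390,312),interpolation=2),cv2.resize(b,(338,312),interpolation=2)]))
E
```

```text
time: 15.68
ee_pos: [0.4541, -0.2521, 0.182]
eef_rot: [0.07, 0.998, -0.0, -0.0]
ft_force: [1.2, 0.5, -0.5]
width: 0.0132
t 15.68 pos [ 0.4541 -0.2521  0.182 ] shift_cm [-2.11 -1.88  9.2 ] turn [-0.001  0.    -0.001] F [ 1.2  0.5 -0.5] w 0.0132
```

View pics/c7.png

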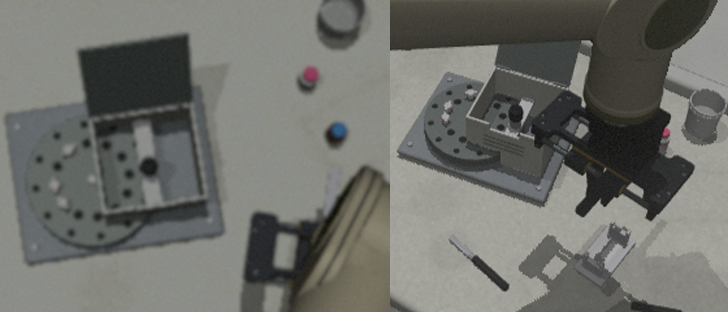

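The cover stays open and the rest is empty. I move above the rest and then down.

```bash
python3 -m jog '[[-1.1,-0.9,1,0,0,0,-1],[-1,-1,2,0,0,0,-1],[0,0,3,0,0,0,-1],[0,0,3,0,0,0,-1],[0,0,0.2,0,0,0,-1],[0,0,0,0,0,0,-1]]'
python3 g.py 0.4723 -0.2737 0.0315 3.0016
python3 - <<'E'
from bench import r
import cv2,numpy as np
for n in ("scene","top"):
    p=r.camera(n)
    cv2.imwrite(f"pics/{n}8.png",cv2.cvtColor(p["frame"],cv2.COLOR_RGB2BGR))
a=cv2.imread("pics/top8.png")[200:310,380:480];b=cv2.imread("pics/scene8.png")[270:390,370:490]
cv2.imwrite("pics/c8.png",np.hstack([cv2.resize(a,(390,429),interpolation=2),cv2.resize(b,(400,429),interpolation=2)]))
E
```

```text
time: 16.52
ee_pos: [0.4733, -0.2717, 0.0909]
eef_rot: [0.068, 0.998, 0.0, 0.0]
ft_force: [-0.8, -0.4, -0.3]
width: 0.0134
t 16.52 pos [ 0.4733 -0.2717  0.0909] shift_cm [ 0.07 -0.21  5.94] turn [0.    0.001 0.003] F [-0.8 -0.4 -0.3] w 0.0134
```

View pics/c8.png

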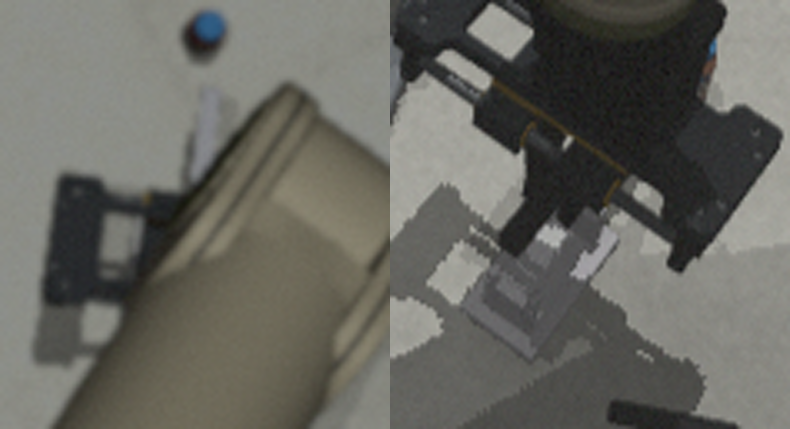

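```bash
python3 -c "
from h import *
u=np.array([np.cos(-.137),np.sin(-.137),0]);g=np.array([.4733,-.2717,.0985])
print(proj('top',g+.114*u),proj('scene',g-.051*u))"
python3 -m jog '[[0,-0.2,1.5,0,0,0,-1],[0.1,0,1.5,0,0,0,-1],[0,0,1,0,0,0,-1],[0,0,0.8,0,0,0,-1],[0,0,0,0,0,0,-1]]'
python3 g.py 0.4723 -0.2737 0.0315 3.0016
python3 - <<'E'
from bench import r
import cv2,numpy as np
for n in ("scene",):
    p=r.camera(n)
    cv2.imwrite(f"pics/{n}9.png",cv2.cvtColor(p["frame"],cv2.COLOR_RGB2BGR))
b=cv2.imread("pics/scene9.png")[270:390,370:490]
cv2.imwrite("pics/c9.png",cv2.resize(b,None,fx=5,fy=5,interpolation=2))
E
```

```text
[[433.55190922 221.66498319]] [[404.20571118 338.08277602]]
time: 17.25
ee_pos: [0.4709, -0.2739, 0.0413]
eef_rot: [0.069, 0.998, 0.0, -0.001]
ft_force: [0.2, -0.2, -0.3]
width: 0.0133
t 17.25 pos [ 0.4709 -0.2739  0.0413] shift_cm [-0.14  0.04  0.98] turn [ 0.    -0.001  0.002] F [ 0.2 -0.2 -0.3] w 0.0133
```

View pics/c9.png

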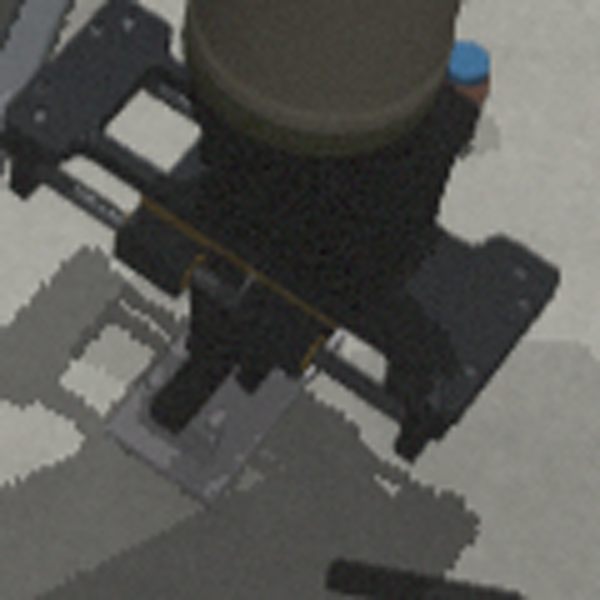

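The handle's end lies over the near post at about (165,415) in the crop, in line with its notch. I lower the rest and check the force.

```bash
python3 -m jog '[[-0.1,0,0.5,0,0,0,-1],[0,0,0.4,0,0,0,-1],[0,0,0,0,0,0,-1]]'
python3 g.py 0.4723 -0.2737 0.0315 3.0016
```

```text
time: 17.68
ee_pos: [0.4721, -0.2741, 0.0327]
eef_rot: [0.069, 0.998, 0.0, -0.0]
ft_force: [-0.0, -0.2, -1.2]
width: 0.0135
t 17.68 pos [ 0.4721 -0.2741  0.0327] shift_cm [-0.02  0.04  0.12] turn [ 0.    -0.     0.002] F [-0.  -0.2 -1.2] w 0.0135
```

```bash
python3 -m jog '[[0,0,0.1,0,0,0,-1],[0,0,0,0,0,0,-1],[0,0,0,0,0,0,-0.4],[0,0,0,0,0,0,0],[0,0,0,0,0,0,0.5],[0,0,0,0,0,0,0.5],[0,0,0,0,0,0,0.5],[0,0,0,0,0,0,0.5]]'
python3 g.py 0.4723 -0.2737 0.0315 3.0016
```

```text
time: 18.68
ee_pos: [0.4722, -0.2742, 0.032]
eef_rot: [0.069, 0.998, 0.0, 0.0]
ft_force: [0.6, -0.4, 0.1]
width: 0.0619
t 18.68 pos [ 0.4722 -0.2742  0.032 ] shift_cm [0.   0.05 0.05] turn [0.    0.    0.002] F [ 0.6 -0.4  0.1] w 0.0619
```

```bash
python3 -m jog '[[0,0,-2,0,0,0,0.5],[0,0,-4,0,0,0,0.4],[0,0,-5,0,0,0,0.4],[0,0,-5,0,0,0,0.4],[0,0,-2,0,0,-0.1,0.4],[0,5,0,0,0,-0.1,0.4],[0,5,0,0,0,-0.11,0.4],[0,5,0,0,0,0,0.4],[0,0,0,0,0,0,0.4]]'
python3 - <<'E'
from bench import r
import cv2,numpy as np
for n in ("scene","top"):
    p=r.camera(n)
    cv2.imwrite(f"pics/{n}10.png",cv2.cvtColor(p["frame"],cv2.COLOR_RGB2BGR))
a=cv2.imread("pics/top10.png")[140:300,260:460];b=cv2.imread("pics/scene10.png")[150:390,250:510]
cv2.imwrite("pics/c10.png",np.hstack([cv2.resize(a,(430,344),interpolation=2),cv2.resize(b,(370,344),interpolation=2)]))
E
python3 -c "
from h import *
c=np.load('car.npy');print(pose(c,[[-.008,0,.091]]))"
python3 g.py 0.5778 -0.0537 0.2 3.3126
```

```text
time: 19.8
ee_pos: [0.4624, -0.1218, 0.2133]
eef_rot: [-0.089, 0.996, 0.001, 0.001]
ft_force: [-0.0, 0.5, 0.4]
width: 0.0611
[[ 0.57783884 -0.05361051  0.091     ]]
t 19.9 pos [ 0.4626 -0.1254  0.2132] shift_cm [-12.58   5.09   1.34] turn [-0.     0.002  0.001] F [-0.4  0.1  0.1] w 0.0613
```

View pics/c10.png

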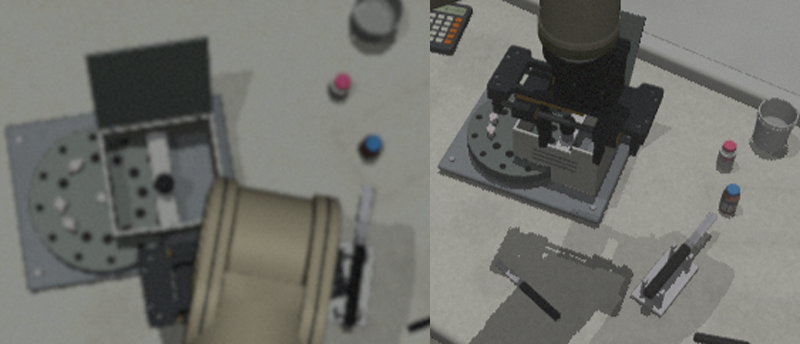

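The spatula lies in its rest in both views. Next I triangulate the knob from top10 and scene7, since the unit is fixed.

Run:
```python
from h import *
a=cv2.imread("pics/top10.png")[195:255,280:370];b=cv2.imread("pics/scene7.png")[190:260,290:380]
k=8
A=cv2.resize(a,(400,267),interpolation=2);
for im,off,nm in ((cv2.imread("pics/top10.png"),(310,200),"t"),(cv2.imread("pics/scene7.png"),(315,205),"s")):
    c=im[off[1]:off[1]+50,off[0]:off[0]+50]
    cv2.imwrite(f"pics/k{nm}.png",cv2.resize(c,None,fx=8,fy=8,interpolation=cv2.INTER_CUBIC))
cv2.imwrite("pics/k.png",np.hstack([cv2.imread("pics/kt.png"),cv2.imread("pics/ks.png")]))
c=np.load('car.npy')
for z in (.08,.102): print(proj("top",pose(c,[[-.008,0,z]])),proj("scene",pose(c,[[-.008,0,z]])))
```

```text
[[336.34383131 224.87483632]] [[346.49675965 239.90641712]]
[[336.44624102 223.61680047]] [[346.85179339 233.0383216 ]]
```

View pics/k.png

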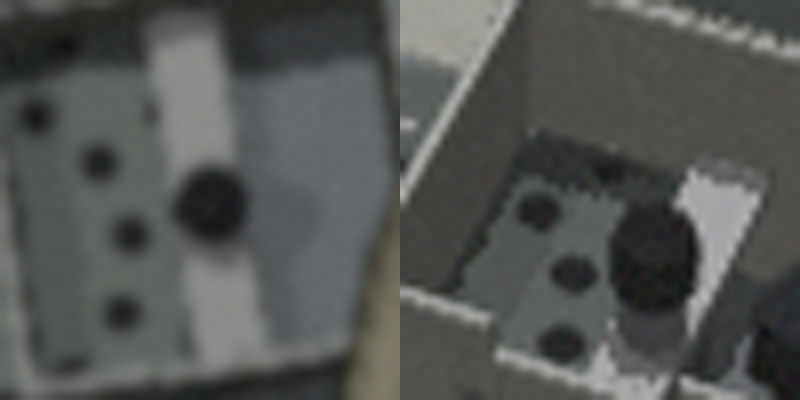

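```bash
python3 -c "
from h import *
x,f=tri(np.array([336.3,225.2]),np.array([346.6,237.0]));print(x,f)"
```

```text
[ 0.57585002 -0.05399079  0.0915381 ] [ 0.24425462 -0.16408799 -0.25116973  0.02067641]
```

The measured knob is at (0.576, -0.054, 0.0915), which agrees with the fit. I go above it.

```bash
python3 -m jog '[[-3,1.2,0,0,0,0,0.3],[-4,1.5,0,0,0,0,0.3],[-4,1.5,0,0,0,0,0.3],[-1.4,0.8,1,0,0,0,0.3],[0,0,2,0,0,0,0.3],[0,0,2,0,0,0,0.3],[0,0,1,0,0,0,0.3],[0,0,0,0,0,0,0.3],[0,0,0,0,0,0,0.3]]'
python3 - <<'E'
from bench import r
import cv2,numpy as np
for n in ("scene","top"):
    p=r.camera(n)
    cv2.imwrite(f"pics/{n}11.png",cv2.cvtColor(p["frame"],cv2.COLOR_RGB2BGR))
a=cv2.imread("pics/top11.png")[140:300,260:400];b=cv2.imread("pics/scene11.png")[150:310,260:420]
cv2.imwrite("pics/c11.png",np.hstack([cv2.resize(a,(315,360),interpolation=2),cv2.resize(b,(480,480),interpolation=2)[:360]]))
E
python3 g.py 0.5765 -0.054 0.084 3.3126
```

```text
time: 21.02
ee_pos: [0.5764, -0.055, 0.1529]
eef_rot: [-0.086, 0.996, -0.0, 0.001]
ft_force: [-0.6, -0.4, 0.4]
width: 0.0564
t 21.12 pos [ 0.5764 -0.0547  0.1528] shift_cm [-0.01  0.07  6.88] turn [-0.     0.001  0.001] F [ 0.3 -0.1  0.6] w 0.0568
```

View pics/c11.png

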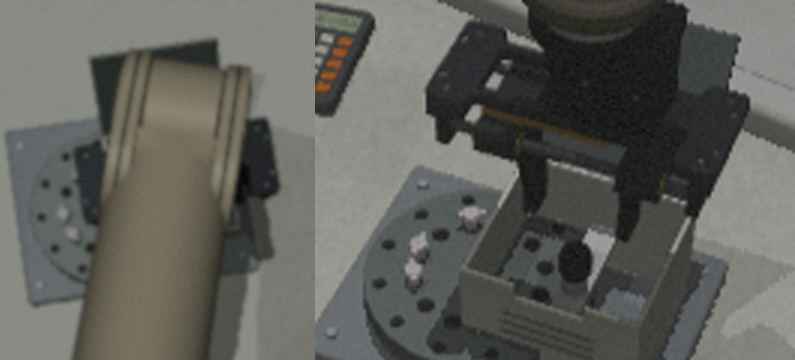

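The fingers straddle the knob. I descend in steps.

```bash
python3 -m jog '[[0,0.1,2,0,0,0,0.3],[0,0,2,0,0,0,0.3],[0,0,1.5,0,0,0,0.3],[0,0,0,0,0,0,0.3]]'
python3 g.py 0.5765 -0.054 0.084 3.3126
python3 -m jog '[[0,0,0.7,0,0,0,0.3],[0,0,0.6,0,0,0,0.3],[0,0,0,0,0,0,0.3]]'
python3 g.py 0.5765 -0.054 0.084 3.3126
```

```text
time: 21.62
ee_pos: [0.5754, -0.0536, 0.0963]
eef_rot: [-0.086, 0.996, 0.0, -0.001]
ft_force: [0.0, -0.4, 0.0]
width: 0.0566
t 21.62 pos [ 0.5754 -0.0536  0.0963] shift_cm [-0.11 -0.06  1.23] turn [ 0.    -0.002  0.001] F [ 0.  -0.4  0. ] w 0.0566
time: 22.0
ee_pos: [0.5757, -0.0535, 0.0837]
eef_rot: [-0.086, 0.996, 0.0, -0.0]
ft_force: [-0.2, -0.2, -0.0]
width: 0.0569
t 22.0 pos [ 0.5757 -0.0535  0.0837] shift_cm [-0.07 -0.06 -0.03] turn [ 0.    -0.001  0.001] F [-0.2 -0.2 -0. ] w 0.0569
```

```bash
python3 -m jog '[[0,0,0,0,0,0,-0.2],[0,0,0,0,0,0,-1],[0,0,0,0,0,0,-1],[0,0,0,0,0,0,-1],[0,0,0,0,0,0,-1],[0,0,0,0,0,0,-1],[0,0,0,0,0,0,-1],[0,0,0,0,0,0,-1]]' 60
python3 g.py 0.5765 -0.054 0.084 3.3126
python3 -m jog '[[0,0,-0.4,0,0,0,-1],[0,0,-0.4,0,0,0,-1],[0,0,0,0,0,0,-1]]'
python3 g.py 0.5765 -0.054 0.084 3.3126
```

```text
time: 23.0
ee_pos: [0.5758, -0.0524, 0.0841]
eef_rot: [-0.086, 0.996, 0.001, -0.0]
ft_force: [-1.3, 5.3, 3.6]
width: 0.0202
t 23.0 pos [ 0.5758 -0.0524  0.0841] shift_cm [-0.04 -0.17  0.01] turn [ 0.001 -0.     0.002] F [-1.3  5.3  3.6] w 0.0202
time: 23.38
ee_pos: [0.5757, -0.0525, 0.0913]
eef_rot: [-0.087, 0.996, 0.0, -0.0]
ft_force: [3.6, 4.4, -8.7]
width: 0.0202
t 23.38 pos [ 0.5757 -0.0525  0.0913] shift_cm [-0.05 -0.17  0.73] turn [ 0.001 -0.     0.002] F [ 3.6  4.4 -8.7] w 0.0202
```

The knob is gripped and the spring shows at -8.7 N. I pull on to the stop.

```bash
python3 -m jog '[[0,0.1,-0.4,0,0,0,-1],[0,0,-0.3,0,0,0,-1],[0,0,0,0,0,0,-1]]'
python3 g.py 0.5765 -0.054 0.0995 3.3126
python3 -m jog '[[0,0,-0.2,0,0,0,-1],[0,0,0,0,0,0,-1],[0,0,0,0,0,0,-1]]'
python3 g.py 0.5765 -0.054 0.0995 3.3126
```

```text
time: 23.75
ee_pos: [0.5756, -0.0524, 0.0983]
eef_rot: [-0.086, 0.996, -0.0, -0.0]
ft_force: [5.5, 2.2, -11.3]
width: 0.0203
t 23.75 pos [ 0.5756 -0.0524  0.0983] shift_cm [-0.06 -0.18 -0.12] turn [-0.    -0.     0.002] F [  5.5   2.2 -11.3] w 0.0203
time: 24.12
ee_pos: [0.5756, -0.0524, 0.0993]
eef_rot: [-0.086, 0.996, -0.0, -0.0]
ft_force: [8.5, 0.8, -22.6]
width: 0.0203
t 24.12 pos [ 0.5756 -0.0524  0.0993] shift_cm [-0.06 -0.17 -0.02] turn [-0.    -0.001  0.001] F [  8.5   0.8 -22.6] w 0.0203
```

The tool rose 15.2 mm and the force stepped from 11 to 23 N, so the plunger is at its stop. One last look, then I hand in.

```bash
python3 -m jog '[[0,0,0,0,0,0,-1],[0,0,0,0,0,0,-1],[0,0,0,0,0,0,-1],[0,0,0,0,0,0,-1]]'
python3 - <<'E'
from bench import r
import cv2,numpy as np
for n in ("scene","top"):
    p=r.camera(n)
    cv2.imwrite(f"pics/{n}12.png",cv2.cvtColor(p["frame"],cv2.COLOR_RGB2BGR))
a=cv2.imread("pics/top12.png")[140:300,180:460];b=cv2.imread("pics/scene12.png")[180:380,260:480]
cv2.imwrite("pics/c12.png",np.hstack([cv2.resize(a,(400,229),interpolation=2).copy() if 0 else cv2.copyMakeBorder(cv2.resize(a,(400,229),interpolation=2),0,135,0,0,0),cv2.resize(b,(400,364),interpolation=2)]))
E
python3 g.py 0.5765 -0.054 0.0995 3.3126
```

```text
time: 24.62
ee_pos: [0.5756, -0.0524, 0.0993]
eef_rot: [-0.086, 0.996, -0.0, -0.0]
ft_force: [8.6, 1.6, -21.3]
width: 0.0203
t 24.73 pos [ 0.5756 -0.0524  0.0993] shift_cm [-0.06 -0.17 -0.02] turn [-0.001 -0.001  0.002] F [  9.8   1.8 -21.7] w 0.0206
```

View pics/c12.png

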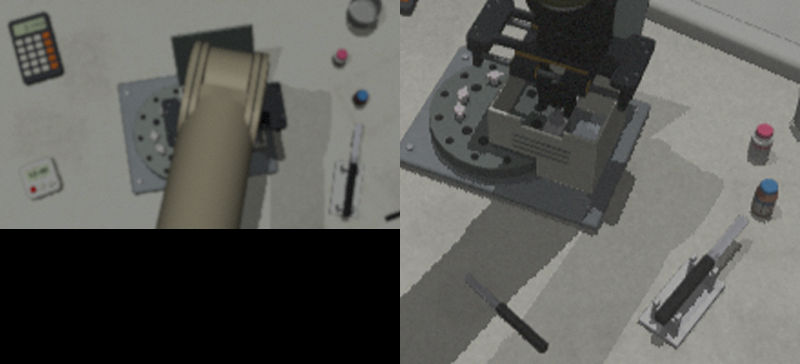

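The spatula is in its rest and the cover is leaning back. The timer and vials look unmoved, and the knob is held with a steady force.

```bash
python3 -c "
from bench import r
print(r.close_job())
s=r.read_state();print(s['time'],s['ee_pos'],s['ft_force'],s['width'])"
```

```text
the job is handed in; nothing more can be done
None
the job is handed in; nothing more can be done
```

I levered the cover up with the largest spatula and swung it back past upright. I then laid the spatula back in its rest, pulled the plunger up to its stop, and handed the job in at about 24.7 s with the gripper still holding it.

- **Plunger:** the tool rose 15.2 mm from where it gripped the knob. The force then stepped from about 11 N to a steady 21–23 N, which I read as the stop. The jaws held at about 20 mm opening. I have no direct reading of the plunger's travel.
- **Cover:** the last pictures show it leaning back. I estimate about 1.9 rad from the path I pushed it along; I did not measure the angle separately.
- **Spatula and bystanders:** the spatula lies in its rest, let go, in both views. The timer and vials look unmoved, judged by eye.
- **Small disagreements:**
  - The knob was about 2 mm nearer the front in the pictures than the pose fit said.
  - A sideways force of about 9 N stayed on the tool while holding the knob.
- **After hand-in:** I asked for one more state reading, but it was refused, so nothing confirms the final second.

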